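# Flip a face-down colour sample against the tipping stop

### The job

One colour sample on the shop counter lies face down, showing its grey back. Without picking it up, push it flat along the counter against the blue sloping stop until its front edge climbs and it stands leaning on the stop, then reach over and push its top edge back towards the side it came from, so that it topples onto the counter in front of the stop with its orange face up. Finish clear of it and leave the other things where they are.

Things in the scene. Friction and masses are not known exactly. Their poses are not given: they have to be found in the camera images.
- plate: The face-down sample: rigid board 90 (its x) x 110 (its y) x 8 mm, about 70 g. Origin: centre of the orange face; z points from there to the grey back: up at the start (origin on the counter), down when done (origin 8 mm up). Starts with its +x within 0.3 rad of the stop's +x, its centre 80 to 130 mm before the stop's toe line and up to 30 mm to the side of its middle.
- stop: Blue tipping stop fixed to the counter, 150 mm wide (its y), turned up to 0.6 rad. Origin at counter level in the middle of its toe line, where the sloping front meets the counter; +x points into the stop, away from the robot, the way to push; z up. Front in its x-z section: straight from (0,0) to (10,15), then steeper to the top edge (25,50) mm. Slippery coating: friction 0.2, counter about 0.6.
- stop_top (a point): Middle of the stop's top edge, 50 mm high, 25 mm beyond the toe line. A sample pushed square and low against the stop, its lower edge up to the toe line, leans here at about 64 degrees from level and stays when let go: its upper edge is then 81 mm above the counter and 40 mm beyond the toe line.
- stop_foot (a point): Middle of the rear edge of the stop's foot plate, 78 mm beyond the toe line. The foot plate is 5 mm high; on it only two thin braces at the ends, under 45 mm high. The space above it, behind the leaning sample, is free.
- plate_corner0 (a point): Corner of the face-down sample at its own x = -45 mm, y = -55 mm, at half its thickness.
- plate_corner1 (a point): Corner of the face-down sample at its own x = -45 mm, y = +55 mm, at half its thickness.
- plate_corner2 (a point): Corner of the face-down sample at its own x = +45 mm, y = -55 mm, at half its thickness.
- plate_corner3 (a point): Corner of the face-down sample at its own x = +45 mm, y = +55 mm, at half its thickness.
- sample_blue: Bystander: blue sample lying colour up, 90 x 110 x 8 mm, on the left (+y); origin at the centre of its underside.
- sample_green: Bystander: green sample lying colour up, 90 x 110 x 8 mm, on the right (-y); origin at the centre of its underside.
- can_orange: Bystander: upright spray can with orange cap, 64 mm across, 180 mm high, on the right of the counter; origin under its centre.
- can_black: Bystander: upright spray can with black cap, 64 mm across, 180 mm high, on the right of the counter; origin under its centre.
- screw_box: Bystander: yellow screw box 60 x 90 x 46 mm on the left of the counter; origin under its centre.
- screwdriver: Bystander: screwdriver lying on the right of the counter; origin under its middle.
- tape_measure: Bystander: yellow tape measure 65 x 35 x 60 mm on the left of the counter; origin under its centre.
Mind the look-alikes: they are no part of the job. What is shaped like the plate but pink is not meant.

How it is judged (in metres and radians):
On the way:
1. the sample stands tipped up, leaning on the stop (angle between plate's own z axis and vertical between 0.9 and 1.5 rad and contact force between plate and stop above 0.03 N), for 0.2 s.
At the end, for the whole second after the job is handed in: The sample lies flat on the counter (within 5 degrees), orange face up, at rest, its centre 30 to 200 mm before the stop's toe line and within 100 mm of its middle; every other loose thing is within 25 mm of where it began (angle between plate's own z axis and vertical above 3.05 rad and height (world z) of plate between 0.005 and 0.011 m and x of plate in the frame of stop between -0.2 and -0.03 m and y of plate in the frame of stop between -0.1 and 0.1 m and linear speed of plate below 0.01 m/s and distance of each of sample_blue, sample_green, can_orange, can_black, screw_box, screwdriver, tape_measure from where it was at the start of the episode below 0.025 m); the robot touches nothing.
It fails at once if the sample is lifted: all four corners more than 25 mm above the counter (height (world z) of each of plate_corner0, plate_corner1, plate_corner2, plate_corner3 above 0.025 m).
It fails at once if another thing is pushed more than 25 mm from its place (distance of any of sample_blue, sample_green, can_orange, can_black, screw_box, screwdriver, tape_measure from where it was at the start of the episode above 0.025 m).
It also fails if it takes over 51 s, if anything falls off the work surface, if the arm or the gripper's body presses on something with over 40 N, if the wrist force passes 120 N, or if a joint passes its speed limit or range.

### The arm

A 7-joint arm with a two-finger parallel gripper is mounted at the origin on the work surface. World frame = base frame: x ahead of the robot, y to its left, z up, the work surface at z = 0. Lengths are in mm, angles in rad, forces in N, time in s.
With the tool pointing down it reaches from about 425 to 825 mm from the base axis. Payload 3.6 kg.
Tool frame: the origin (TCP) lies at the very end of the fingers, on their centre line; the grasp point (between the pads) lies 19 mm behind it; z points along the fingers, x is the direction in which the jaws open and shut, and the axes are right-handed (so a half turn about z gives the same grasp; the last joint's range is limited). The gripper opens to 85 mm and grips with 20 to 120 N. Pads are 22 mm wide; open, the fingers measure 114 mm over their backs; the gripper's body (76 mm by 85 mm) begins 54 mm behind the grasp point. The pads swing forward as they close: fully open they stand 13 mm farther back than shut.
Start: joints at [-1.157, 0.615, -0.013, 1.423, 0.008, 1.103, -0.04], TCP at [277.295, 587.852, 231.297] pointing down, gripper open.
Joint ranges: [-3.12, 3.12], [-0.3, 2.06], [-1.34, 1.32], [0.26, 2.42], [-1.36, 4.5], [0.01, 1.98], [-2.84, 2.84]. Speed limits (rad/s): [2.79, 2.79, 3.14, 3.14, 3.14, 3.14, 3.14].

### API

Orientations are given as [roll, pitch, yaw] about the fixed x, y, z axes, in that order (R = Rz(yaw) Ry(pitch) Rx(roll)).
In Python, from workcell import bot, imaging gives the robot as it stands.
- The arm moves only by the tool drive_tool, never from a script. Its argument "moves" is a list of rows, each a list of 5 numbers: the opening, from 0 (shut) to 1 (fully open), then the shift along the tool's x, y, z in m, then the turn about the tool's z in degrees. In form: [[fingers, dx, dy, dz, twist], ...]. A call has 1 to 12 rows; each row is the pose to reach, as a shift and turn from the pose commanded when the call began, along the tool's axes at that moment; what a row does not reach only later rows make up. A row lasts 1/12 s, in which the tool goes at most 41.7 mm and 7.16 degrees, less where a joint would pass 70% of its speed; a pose out of reach is approached as far as the arm can. A call with a gripper value outside its range is refused whole. The fingers move at their own pace and stop on an object; "force" is the grip in N (left out, the last holds). Time passes only in rows, so rows that repeat a pose let the fingers close. It gives the time, the measured TCP pose, the force and the opening at its end, in the units of the state.
- bot.get_obs(): the state, without advancing time (a new reading comes with each control period).
- imaging.grab_frame(name): name is "scene" or "side" or "wrist"; returns a dict with "frame" (420x560x3 uint8, red, green, blue), "depth" (420x560 float32, mm along the optical axis (not along the pixel's ray), 0 where there is no reading), "fov_y" (degrees; the focal length in pixels is half the picture's height over the tangent of half this angle, whatever the lens; pixels are square), "cx", "cy" (the principal point, pixels), "position" and "rotation" of the camera in the world. Camera axes: x right, y down, z forward; pixel columns grow to the right and rows downward; lengths in mm; the calibration is good to about 2 mm. A picture is of the moment at which its call begins.
- bot.hand_in(): hands the job in, once; it reports no verdict.
The state is a dict: "time": time; "joints": joint angles; "qd": joint speeds; "effort": joint torques, N m; "tool_pos": TCP position; "tcp_rot": TCP orientation; "wrist_force": force on the tool from outside, world axes, zero at the start; "ft_torque": the same for the moment, N m; "gripper_width": finger opening in mm.
Only numpy, scipy, OpenCV 4.12 (cv2) and the standard library are available. Lean on these libraries where they do the work, as an engineer would, in place of code of your own. Each camera call takes 0.05 s, during which the arm holds its last target. There are 200 camera calls.

## Working session

There is one attempt and no reset: what is moved stays moved. The work goes in short steps, Python scripts to look and compute and a tool call to move; the robot and the scene stay as the last step left them, time stands still between calls to the robot, and variables do not carry over. Pictures are saved under pics/ and viewed, about 8 in all and at most 12, crops included, and the job is handed in when it is done.

Besides the shell and the picture viewer there is one more tool, called after "Call:" by a JSON object that holds its "method" and its "body". drive_tool: Moves the arm, as the interface text tells. Its arguments: {"type":"object","properties":{"moves":{"type":"array","items":{"type":"array","items":{"type":"number"}}},"force":{"type":"number"}},"required":["moves"]}

```bash
mkdir -p pics; cat > h.py <<'E'
import numpy as np, cv2
from workcell import bot, imaging
def grab(n,save=None):
    d=imaging.grab_frame(n)
    if save: cv2.imwrite('pics/'+save,cv2.cvtColor(d['frame'],cv2.COLOR_RGB2BGR))
    d['f']=210/np.tan(np.radians(d['fov_y'])/2); d['R']=np.array(d['rotation']); d['p']=np.array(d['position'])
    return d
def cloud(d):
    v,u=np.mgrid[0:420,0:560]; z=d['depth']
    c=np.stack([(u-d['cx'])/d['f']*z,(v-d['cy'])/d['f']*z,z],-1)
    w=c@d['R'].T+d['p']; w[z<=0]=np.nan; return w
def ray(d,u,v,h):
    r=d['R']@np.array([(u-d['cx'])/d['f'],(v-d['cy'])/d['f'],1]); return d['p']+r*(h-d['p'][2])/r[2]
E
python3 - <<'E'
from h import *
o=bot.get_obs(); print(o)
fs=[]
for n in ('scene','side'):
    d=grab(n); fs.append(d['frame']); print(n,d['f'],d['p'],d['R'].round(3).tolist(),d['cx'],d['cy'])
im=np.hstack(fs); im=cv2.resize(im,(800,300)); cv2.imwrite('pics/a0.png',im[:,:,::-1])
cv2.imwrite('pics/a1.png',fs[0][:,:,::-1]);cv2.imwrite('pics/a2.png',fs[1][:,:,::-1])
E
```

```text
{'time': 0.0, 'joints': array([-1.15651889,  0.61594746, -0.01262519,  1.42491175,  0.00809912,
        1.10339773, -0.04043098]), 'qd': array([-5.49025276e-04,  1.61343284e-04,  1.38853790e-03,  1.19940498e-03,
        2.26268118e-05, -9.96316407e-04, -1.44133879e-03]), 'effort': array([ 5.92356137e-04, -4.69219244e+01,  2.59682424e-01, -1.71031684e+01,
        1.00013296e-02,  9.70357039e-03,  2.05582452e-06]), 'tool_pos': array([276.9762848 , 587.18220981, 230.11553594]), 'tcp_rot': array([3.14155996e+00, 2.61400492e-03, 1.13006128e+00]), 'wrist_force': array([-0.1116754 ,  1.08808813,  0.50897815]), 'ft_torque': array([ 0.01179871, -0.03613948, -0.03660228]), 'gripper_width': 85.33596185103401}
scene 387.0376237158231 [ 897.37023388 -649.13232279  716.31755378] [-2.285, -0.019, 0.493] 280.4472103575881 204.28949844128658
side 418.2581688943736 [-136.31497757 -790.89001603 1036.21085384] [-2.32, -0.014, -0.677] 284.4647885534623 204.10785571204136
```

View pics/a1.png

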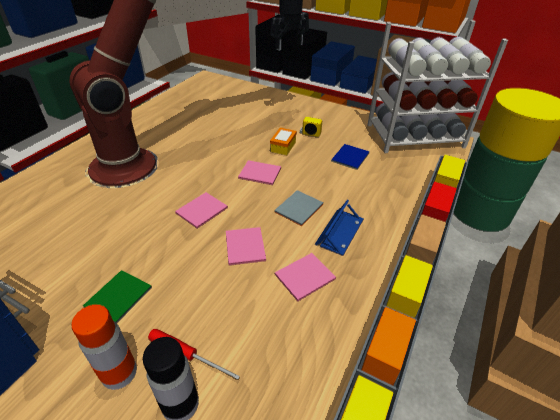

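View pics/a2.png

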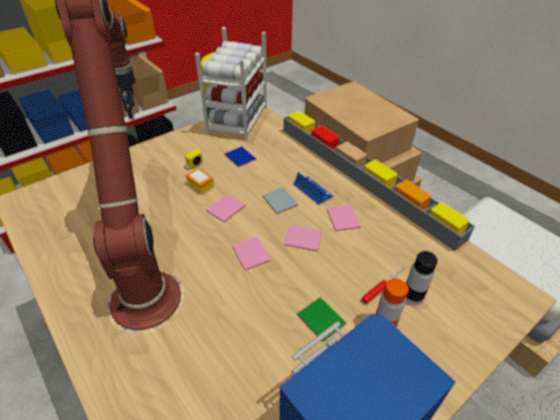

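The scene view shows the grey plate at about (300,207) and the blue stop at (340,228). In the side view they are at (280,200) and (313,187). Four pink look-alikes lie around the plate.

```bash
sed -i "s/d\['R'\]=np.array(d\['rotation'\])/d['R']=Rot.from_euler('xyz',d['rotation']).as_matrix()/; 1a from scipy.spatial.transform import Rotation as Rot" h.py
python3 - <<'E'
from h import *
for n,pc,sc in (('scene',(300,207),(340,228)),('side',(280,200),(313,187))):
    d=grab(n); w=cloud(d); hsv=cv2.cvtColor(d['frame'],cv2.COLOR_RGB2HSV).astype(int); f=d['frame'].astype(int)
    v,u=np.mgrid[0:420,0:560]
    near=lambda c,r:(abs(u-c[0])<r)&(abs(v-c[1])<r)
    print(n,'hsv plate',hsv[pc[1],pc[0]],'stop',hsv[sc[1],sc[0]])
    m=(near(pc,32)&(abs(hsv[...,0]-hsv[pc[1],pc[0],0])<12)&(f[...,2]>f[...,0]-5)&(f[...,2]>80)&(hsv[...,1]<110)).astype(np.uint8)
    k,l,st,ce=cv2.connectedComponentsWithStats(m); i=1+np.argmax(st[1:,4]); M=l==i
    c=max(cv2.findContours(M.astype(np.uint8),0,1)[0],key=cv2.contourArea)
    print('depth z',np.nanmedian(w[M][:,2]),'n',M.sum())
    P=np.array([ray(d,a,b,8)[:2] for a,b in c[:,0]],np.float32)
    r=cv2.minAreaRect(P); print('rect',r, cv2.boxPoints(r).round().tolist())
    S=near(sc,45)&(hsv[...,0]>100)&(hsv[...,0]<130)&(hsv[...,1]>150)
    ws=w[S]; print('stop n',S.sum(), 'zrange',np.nanpercentile(ws[:,2],[1,50,99]))
    for lo,hi in ((-5,3),(3,8),(15,30),(30,44),(44,56)):
        q=ws[(ws[:,2]>lo)&(ws[:,2]<hi)][:,:2].astype(np.float32)
        if len(q)>5:
            r=cv2.minAreaRect(q); print(lo,hi,len(q),np.round(cv2.boxPoints(r)).tolist())
    x=d['frame'][sc[1]-60:sc[1]+60,sc[0]-80:sc[0]+40]; cv2.imwrite('pics/c_%s.png'%n,cv2.resize(x,(400,400),interpolation=2)[:,:,::-1])
cv2.imwrite('pics/c.png',np.hstack([cv2.imread('pics/c_scene.png'),cv2.imread('pics/c_side.png')]))
E
```

```text
scene hsv plate [ 92  30 138] stop [109 205 132]
depth z 9.022803308840366 n 825
rect ((570.9179077148438, 95.95448303222656), (107.42315673828125, 89.15359497070312), 82.34268951416016) [[520.0, 49.0], [608.0, 37.0], [622.0, 143.0], [534.0, 155.0]]
stop n 1165 zrange [ 2.96209149  6.55566216 51.23080672]
-5 3 13 [[667.0, 22.0], [739.0, 21.0], [740.0, 138.0], [668.0, 138.0]]
3 8 810 [[667.0, -12.0], [742.0, -12.0], [743.0, 140.0], [668.0, 141.0]]
15 30 64 [[675.0, -13.0], [723.0, -13.0], [723.0, 137.0], [675.0, 137.0]]
30 44 51 [[681.0, -13.0], [707.0, -13.0], [707.0, 135.0], [682.0, 135.0]]
44 56 103 [[687.0, 139.0], [688.0, -11.0], [697.0, -11.0], [695.0, 139.0]]
side hsv plate [ 85  22 154] stop [109 168  97]
depth z 6.591031960282862 n 428
rect ((568.111083984375, 91.20582580566406), (101.33563995361328, 83.49585723876953), 82.09933471679688) [[520.0, 47.0], [602.0, 35.0], [616.0, 136.0], [534.0, 147.0]]
stop n 433 zrange [ 0.10427629 24.08754647 50.57221838]
-5 3 17 [[674.0, 128.0], [681.0, -4.0], [744.0, -1.0], [737.0, 132.0]]
3 8 50 [[669.0, 130.0], [669.0, -7.0], [735.0, -7.0], [735.0, 130.0]]
15 30 141 [[645.0, 122.0], [676.0, -21.0], [718.0, -11.0], [687.0, 131.0]]
30 44 108 [[679.0, -14.0], [696.0, -14.0], [697.0, 130.0], [679.0, 130.0]]
44 56 50 [[679.0, 118.0], [683.0, -14.0], [698.0, -14.0], [694.0, 118.0]]
```

View pics/c.png

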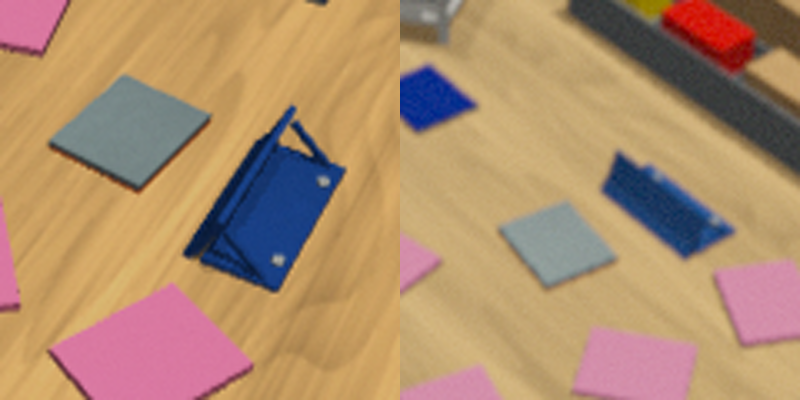

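The stop has yaw of about 0, its toe at x≈667 and its middle at y≈63. The plate is centred at about (571,95) with yaw of about -0.135. I'll go behind the plate with the fingers half open and spread along y.

Call:
{"method": "drive_tool", "body": {"moves": [[0.5, -0.343, 0.4, 0.05, -17.5], [0.5, -0.343, 0.4, 0.05, -17.5], [0.5, -0.343, 0.4, 0.05, -17.5], [0.5, -0.343, 0.4, 0.05, -17.5], [0.5, -0.343, 0.4, 0.05, -17.5], [0.5, -0.343, 0.4, 0.05, -17.5], [0.5, -0.343, 0.4, 0.05, -17.5], [0.5, -0.343, 0.4, 0.05, -17.5], [0.5, -0.343, 0.4, 0.05, -17.5], [0.5, -0.343, 0.4, 0.05, -17.5], [0.5, -0.343, 0.4, 0.05, -17.5], [0.5, -0.343, 0.4, 0.05, -17.5]]}}

```text
time: 1.2
tool_pos: [481.3, 131.7, 184.0]
tcp_rot: [3.141, -0.0, 1.436]
wrist_force: [0.5, 0.6, -0.3]
gripper_width: 42.5
```

```bash
python3 - <<'E'
from h import *
o=bot.get_obs();print(o['tool_pos'],o['tcp_rot'])
d=grab('wrist','w1.png'); w=cloud(d); print(d['p'],d['f'],d['rotation'])
f=d['frame'].astype(int);hsv=cv2.cvtColor(d['frame'],cv2.COLOR_RGB2HSV)
m=((hsv[...,1]<90)&(f[...,2]>f[...,0])&(w[...,2]>0)&(w[...,2]<16)).astype(np.uint8)
for c in cv2.findContours(m,0,1)[0]:
    if cv2.contourArea(c)>400:
        P=np.array([ray(d,a,b,8)[:2] for a,b in c[:,0]],np.float32); r=cv2.minAreaRect(P); print('grey',r,cv2.boxPoints(r).round().tolist(),cv2.boundingRect(c))
d=grab('scene'); hsv=cv2.cvtColor(d['frame'],cv2.COLOR_RGB2HSV)
m=((hsv[...,0]>155)&(hsv[...,0]<175)&(hsv[...,2]>120)).astype(np.uint8)
for c in cv2.findContours(m,0,1)[0]:
    if cv2.contourArea(c)>300:
        P=np.array([ray(d,a,b,6)[:2] for a,b in c[:,0]],np.float32); r=cv2.minAreaRect(P); print('pink',cv2.boxPoints(r).round().tolist())
E
```

```text
[481.31024963 131.65810442 184.03690544] [ 3.14136475e+00 -7.74821759e-05  1.43561202e+00]
[400.68987717 143.10275092 325.85354778] 370.85241743058805 [2.82173011e+00 7.90096433e-04 1.43600619e+00]
grey ((570.3870849609375, 89.87469482421875), (99.32498168945312, 84.16281127929688), 82.30805206298828) [[522.0, 46.0], [605.0, 35.0], [619.0, 133.0], [535.0, 145.0]] (198, 229, 107, 79)
pink [[624.0, -141.0], [705.0, -183.0], [755.0, -86.0], [673.0, -44.0]]
pink [[447.0, -83.0], [517.0, -173.0], [587.0, -118.0], [517.0, -28.0]]
pink [[284.0, -90.0], [372.0, -109.0], [396.0, -0.0], [308.0, 19.0]]
pink [[327.0, 217.0], [348.0, 125.0], [456.0, 149.0], [435.0, 241.0]]
```

View pics/w1.png

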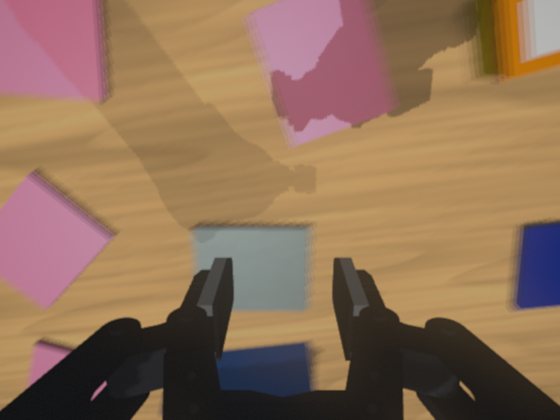

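Call:
{"method": "drive_tool", "body": {"moves": [[0.5, -0.027, 0.014, 0.0, 0], [0.5, -0.027, 0.014, 0.04, 0], [0.5, -0.027, 0.014, 0.08, 0], [0.5, -0.027, 0.014, 0.12, 0], [0.5, -0.027, 0.014, 0.15, 0], [0.5, -0.027, 0.014, 0.17, 0], [0.5, -0.027, 0.014, 0.175, 0], [0.5, -0.027, 0.014, 0.18, 0], [0.5, -0.027, 0.014, 0.18, 0], [0.5, -0.027, 0.014, 0.18, 0]]}}

```text
time: 2.13
tool_pos: [491.9, 105.4, 5.2]
tcp_rot: [3.14, -0.001, 1.436]
wrist_force: [-0.4, 0.7, -0.2]
gripper_width: 42.9
```

Call:
{"method": "drive_tool", "body": {"moves": [[0.5, 0, 0, 0.0015, 0], [0.5, 0, 0, 0.003, 0], [0.5, 0, 0, 0.003, 0]]}}

```text
time: 2.38
tool_pos: [491.5, 105.0, 1.8]
tcp_rot: [3.14, -0.001, 1.435]
wrist_force: [-0.6, -0.3, -0.8]
gripper_width: 42.8
```

Call:
{"method": "drive_tool", "body": {"moves": [[0.5, 0, 0, 0.0015, 0], [0.5, 0, 0, 0.003, 0], [0.5, 0, 0, 0.003, 0], [0.5, 0, 0, 0.003, 0]]}}

```text
time: 2.72
tool_pos: [491.3, 105.0, -1.7]
tcp_rot: [3.141, -0.0, 1.436]
wrist_force: [0.2, -0.5, 2.5]
gripper_width: 42.4
```

Call:
{"method": "drive_tool", "body": {"moves": [[0.5, 0, 0, 0.0015, 0], [0.5, 0, 0, 0.002, 0], [0.5, 0, 0, 0.002, 0]]}}

```text
time: 2.97
tool_pos: [491.3, 105.0, -1.8]
tcp_rot: [3.141, -0.0, 1.435]
wrist_force: [-2.6, -1.0, 19.5]
gripper_width: 43.0
```

Call:
{"method": "drive_tool", "body": {"moves": [[0.5, 0, 0, -0.004, 0], [0.5, 0, 0.008, -0.004, 0], [0.5, 0, 0.016, -0.004, 0], [0.5, 0, 0.022, -0.004, 0], [0.5, 0, 0.028, -0.004, 0], [0.5, -0.001, 0.034, -0.004, 0], [0.5, -0.002, 0.04, -0.004, -1.5], [0.5, -0.004, 0.046, -0.004, -3], [0.5, -0.006, 0.053, -0.004, -4.5], [0.5, -0.008, 0.06, -0.004, -6], [0.5, -0.009, 0.066, -0.004, -7.7], [0.5, -0.01, 0.07, -0.004, -7.7]]}}

```text
time: 3.97
tool_pos: [560.2, 84.9, 0.1]
tcp_rot: [3.141, -0.0, 1.571]
wrist_force: [-0.9, 0.2, 0.8]
gripper_width: 42.8
```

```bash
cat > look.py <<'E'
from h import *
import sys
o=bot.get_obs();print(o['time'],o['tool_pos'].round(1),o['tcp_rot'].round(3),o['wrist_force'].round(1))
a=grab('scene'); b=grab('side')
x=a['frame'][130:270,220:400]; y=b['frame'][140:240,240:360]
o=np.hstack([cv2.resize(x,(440,342),interpolation=2),cv2.resize(y,(360,342),interpolation=2)])
cv2.imwrite('pics/'+sys.argv[1],o[:,:,::-1])
w=cloud(a);f=a['frame'].astype(int);hsv=cv2.cvtColor(a['frame'],cv2.COLOR_RGB2HSV)
m=(hsv[...,1]<90)&(f[...,2]>f[...,0])&(f[...,2]>90)&(w[...,2]>-5)&(w[...,2]<100)&(w[...,0]>480)&(w[...,0]<740)&(abs(w[...,1]-70)<120)
q=w[m]; print('grey n',m.sum(),np.nanpercentile(q,[2,50,98],axis=0).round().tolist() if m.sum() else '')
if m.sum()>60:
    l=q[q[:,2]<16]
    if len(l)>60: r=cv2.minAreaRect(l[:,:2].astype(np.float32)); print(r)
m=(hsv[...,0]<14)&(hsv[...,1]>170)&(w[...,0]>480)&(w[...,0]<760)&(abs(w[...,1]-70)<120)
print('orange',m.sum(),np.nanpercentile(w[m],[2,50,98],axis=0).round().tolist() if m.sum() else '')
E
python3 look.py l1.png
```

```text
3.9667 [5.602e+02 8.490e+01 1.000e-01] [ 3.141 -0.     1.571] [-0.9  0.2  0.8]
grey n 902 [[573.0, 33.0, 6.0], [618.0, 83.0, 9.0], [704.0, 138.0, 12.0]]
((655.4743041992188, 97.9454574584961), (170.10401916503906, 170.3562774658203), 87.2420654296875)
orange 775 [[483.0, 22.0, 211.0], [531.0, 42.0, 403.0], [596.0, 116.0, 520.0]]
```

View pics/l1.png

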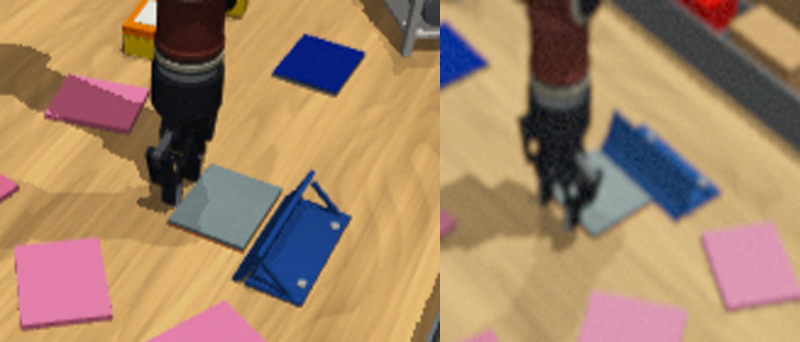

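The plate is square to the stop, with its rear edge at x≈572, and is ready to climb. I'll continue the push.

Call:
{"method": "drive_tool", "body": {"moves": [[0.5, 0, 0.005, 0, 0], [0.5, -0.001, 0.011, 0, 0], [0.5, -0.001, 0.017, 0, 0], [0.5, -0.002, 0.023, 0, 0], [0.5, -0.002, 0.029, 0, 0], [0.5, -0.003, 0.035, 0, 0], [0.5, -0.003, 0.041, 0, 0], [0.5, -0.004, 0.047, 0, 0], [0.5, -0.004, 0.053, 0, 0], [0.5, -0.005, 0.058, 0, 0], [0.5, -0.005, 0.063, 0, 0], [0.5, -0.005, 0.067, 0, 0]]}}

```text
time: 5.07
tool_pos: [626.7, 80.3, 0.1]
tcp_rot: [3.141, 0.0, 1.57]
wrist_force: [0.1, -0.1, -0.3]
gripper_width: 42.7
```

```bash
python3 look.py l2.png
```

```text
5.0667 [6.267e+02 8.030e+01 1.000e-01] [3.141 0.    1.57 ] [ 0.1 -0.1 -0.3]
grey n 305 [[643.0, 28.0, 7.0], [682.0, 90.0, 51.0], [734.0, 136.0, 72.0]]
orange 1007 [[490.0, 5.0, 66.0], [574.0, 32.0, 411.0], [703.0, 115.0, 522.0]]
```

View pics/l2.png

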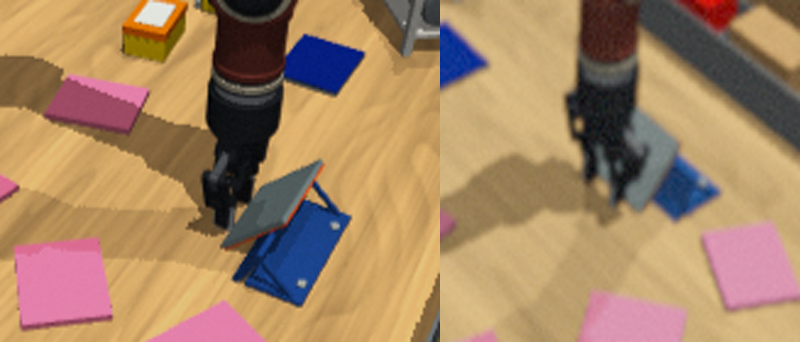

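It is climbing. About 20 mm remain.

Call:
{"method": "drive_tool", "body": {"moves": [[0.5, 0, 0.004, 0, 0], [0.5, 0, 0.008, 0, 0], [0.5, 0, 0.012, 0, 0], [0.5, 0, 0.015, 0, 0], [0.5, 0, 0.018, 0, 0], [0.5, 0, 0.02, 0, 0], [0.5, 0, 0.02, 0, 0], [0.5, 0, 0.02, 0, 0], [0.5, 0, 0.02, 0, 0]]}}

```text
time: 5.92
tool_pos: [646.2, 80.5, 0.2]
tcp_rot: [3.141, -0.0, 1.57]
wrist_force: [-0.4, 0.6, -0.3]
gripper_width: 42.7
```

```bash
python3 look.py l3.png
```

```text
5.9167 [6.462e+02 8.050e+01 2.000e-01] [ 3.141 -0.     1.57 ] [-0.4  0.6 -0.3]
grey n 70 [[696.0, 11.0, 1.0], [700.0, 89.0, 82.0], [737.0, 161.0, 86.0]]
orange 978 [[488.0, 2.0, 80.0], [588.0, 32.0, 406.0], [704.0, 113.0, 527.0]]
```

View pics/l3.png

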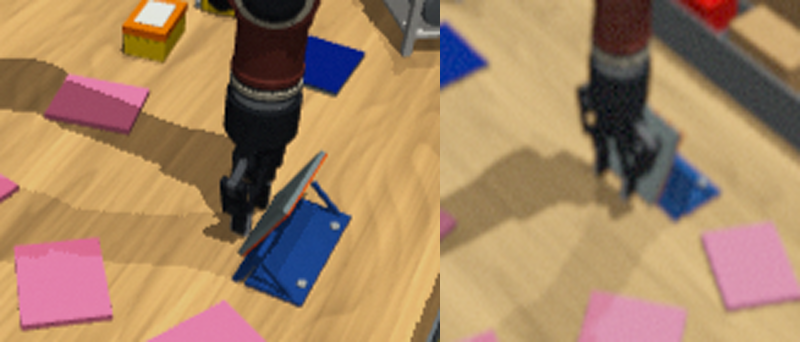

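It is leaning at about 62°. I'll push 3 mm more, then back off and rise.

Call:
{"method": "drive_tool", "body": {"moves": [[0.5, 0, 0.002, 0, 0], [0.5, 0, 0.003, 0, 0], [0.5, 0, 0.003, 0, 0], [0.5, 0, 0.003, 0, 0], [0.5, 0, -0.003, 0, 0], [0.5, 0, -0.02, 0, 0], [0.5, 0, -0.05, 0, 0], [0.5, 0, -0.07, -0.02, 0], [0.5, 0, -0.07, -0.06, 0], [0.5, 0, -0.07, -0.1, 0], [0.5, 0, -0.07, -0.14, 0], [0.5, 0, -0.07, -0.16, 0]]}}

```text
time: 7.02
tool_pos: [578.6, 81.1, 165.5]
tcp_rot: [3.132, -0.002, 1.57]
wrist_force: [1.1, -0.4, 0.1]
gripper_width: 42.8
```

```bash
python3 look.py l4.png
```

```text
7.0167 [578.6  81.1 165.5] [ 3.132e+00 -2.000e-03  1.570e+00] [ 1.1 -0.4  0.1]
grey n 71 [[696.0, 11.0, 2.0], [700.0, 91.0, 84.0], [737.0, 161.0, 87.0]]
orange 606 [[487.0, 24.0, 81.0], [569.0, 47.0, 489.0], [704.0, 119.0, 532.0]]
```

View pics/l4.png

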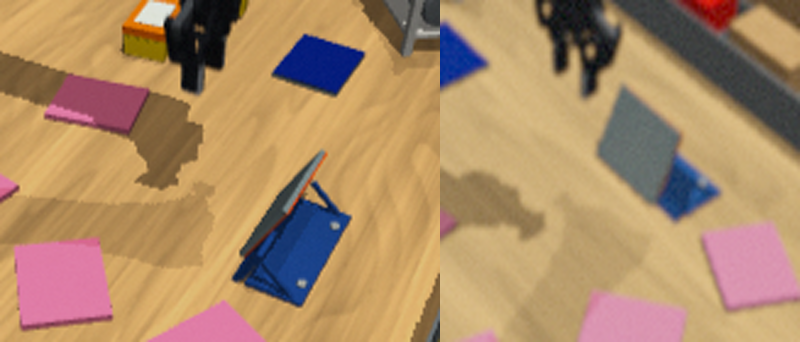

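It stands leaning by itself, with its top edge at about (705,85,83). Next I go over and behind it.

Call:
{"method": "drive_tool", "body": {"moves": [[0.5, 0.003, 0.04, 0, 0], [0.5, 0.003, 0.08, 0, 0], [0.5, 0.003, 0.12, 0, 0], [0.5, 0.003, 0.155, 0, 0], [0.5, 0.003, 0.168, 0, 0], [0.5, 0.003, 0.168, 0, 0], [0.5, 0.003, 0.168, 0.03, 0], [0.5, 0.003, 0.168, 0.06, 0], [0.5, 0.003, 0.168, 0.08, 0], [0.5, 0.003, 0.168, 0.092, 0], [0.5, 0.003, 0.168, 0.092, 0], [0.5, 0.003, 0.168, 0.092, 0]]}}

```text
time: 8.12
tool_pos: [743.5, 83.5, 67.7]
tcp_rot: [-3.14, 0.0, 1.57]
wrist_force: [-0.2, 0.6, 0.6]
gripper_width: 42.4
```

Call:
{"method": "drive_tool", "body": {"moves": [[0.5, 0, -0.012, 0, 0], [0.5, 0, -0.024, 0, 0], [0.5, 0, -0.03, 0, 0], [0.5, 0, -0.035, 0, 0], [0.5, 0, -0.041, 0, 0], [0.5, 0, -0.047, 0, 0], [0.5, 0, -0.053, 0, 0], [0.5, 0, -0.059, 0, 0], [0.5, 0, -0.065, 0, 0], [0.5, 0, -0.071, 0, 0], [0.5, 0, -0.077, 0, 0], [0.5, 0, -0.083, 0, 0]]}}

```text
time: 9.12
tool_pos: [660.4, 83.5, 68.0]
tcp_rot: [-3.141, 0.0, 1.57]
wrist_force: [-0.4, -0.5, -0.7]
gripper_width: 42.7
```

Call:
{"method": "drive_tool", "body": {"moves": [[0.5, 0, -0.006, 0, 0], [0.5, 0, -0.012, 0, 0], [0.5, 0, -0.018, 0, 0], [0.5, 0, -0.024, 0, 0], [0.5, 0, -0.024, 0, 0], [0.5, 0, -0.024, 0, 0]]}}

```text
time: 9.62
tool_pos: [636.9, 83.6, 68.2]
tcp_rot: [3.142, 0.0, 1.57]
wrist_force: [0.2, -0.1, -0.1]
gripper_width: 42.6
```

```bash
python3 look.py l5.png
```

```text
9.6167 [636.9  83.6  68.2] [3.142 0.    1.57 ] [ 0.2 -0.1 -0.1]
grey n 25 [[691.0, 10.0, -1.0], [722.0, 118.0, 9.0], [738.0, 176.0, 53.0]]
orange 1830 [[497.0, 10.0, 6.0], [601.0, 51.0, 275.0], [669.0, 131.0, 529.0]]
```

View pics/l5.png

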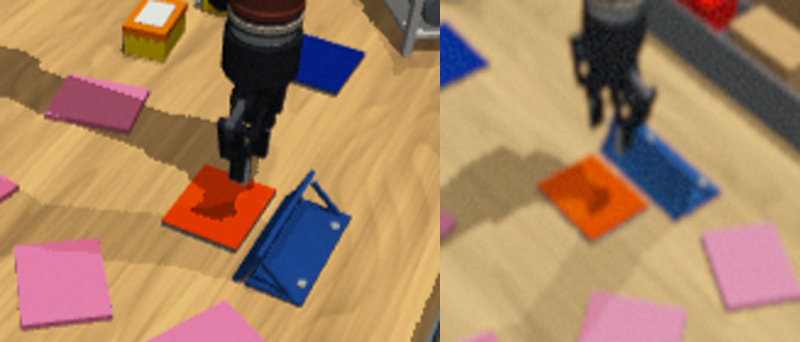

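It has toppled orange side up. I'll rise clear, then measure.

Call:
{"method": "drive_tool", "body": {"moves": [[0.5, 0, 0, -0.03, 0], [0.5, 0, 0, -0.07, 0], [0.5, 0, 0, -0.11, 0], [0.5, 0, -0.04, -0.14, 0], [0.5, 0, -0.08, -0.15, 0], [0.5, 0, -0.12, -0.15, 0], [0.5, 0, -0.15, -0.15, 0], [0.5, 0, -0.15, -0.15, 0], [0.5, 0, -0.15, -0.15, 0]]}}

```text
time: 10.47
tool_pos: [485.2, 83.6, 218.5]
tcp_rot: [-3.141, 0.0, 1.571]
wrist_force: [0.5, 0.8, 0.4]
gripper_width: 42.7
```

```bash
python3 - <<'E'
from h import *
for n in ('scene','side'):
    d=grab(n);w=cloud(d);hsv=cv2.cvtColor(d['frame'],cv2.COLOR_RGB2HSV)
    m=(hsv[...,0]<12)&(hsv[...,1]>170)&(w[...,0]>520)&(w[...,0]<700)&(abs(w[...,1]-70)<100)&(w[...,2]<60)
    q=w[m]; r=cv2.minAreaRect(q[:,:2].astype(np.float32)); A=np.c_[q[:,:2]-q[:,:2].mean(0),np.ones(len(q))]
    print(n,m.sum(),r,'plane',np.linalg.lstsq(A,q[:,2],rcond=None)[0].round(3))
print(bot.hand_in(), bot.get_obs()['tool_pos'])
E
```

```text
scene 918 ((608.294677734375, 81.38432312011719), (114.89495849609375, 94.0144271850586), 89.56330108642578) plane [-2.000e-03 -2.000e-03  9.001e+00]
side 40 ((606.2731323242188, 75.13439178466797), (99.9346923828125, 90.93872833251953), 86.31822967529297) plane [-0.02   0.015  7.009]
the job is handed in; nothing more can be done
the job is handed in; nothing more can be done
```

The sample now lies flat in front of the stop with its orange face up, and I have handed the job in; no verdict was reported.

- **What I did:** I pushed the sample square and flat up the stop with half-open fingers until it stood leaning by itself. Then I reached over behind it and pushed its top edge back so that it toppled. The sample was never gripped, and the arm finished at about 10.5 s of the 51 s allowed.
- **Sample position:** In the scene view its centre is about 59 mm before the toe line and about 18 mm to the left (+y) of the stop's middle. Its top face is about 9 mm high in that view and 7 mm in the side view.
- **Flatness:** The tilt is about 0.2° in the scene view and about 1.4° in the side view. The side figure rests on only 40 pixels, so I trust it less. The two views differ by 6 mm sideways and 2 mm along the push.
- **Arm:** It ended about 210 mm above the counter, touching nothing.
- **Other things:** I did not measure their positions at the end. The ones visible in the last picture looked unmoved, and no force above 1 N showed at any reading during the tipping. The only larger reading, 19.5 N, was the first touch on the counter to find the finger height.

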